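# Weigh a vial carrier on the sprung hook scale

## Robot

A 6-joint arm with a two-finger parallel gripper is mounted at the origin on the work surface. World frame = base frame: x ahead of the robot, y to its left, z up, the work surface at z = 0. Lengths are in m, angles in degrees, forces in N, time in s.
With the tool pointing down it reaches from about 0.4 to 0.825 m from the base axis. Payload 7 kg.
Tool frame: the origin (TCP) lies between the finger pads; the fingertips stand 11 mm ahead of it and the grasp point (between the pads) lies 8 mm behind it (r.tcp_to_tips is the distance from the TCP to the fingertips, in m); x points along the fingers, y is the direction in which the jaws open and shut, and the axes are right-handed (so a half turn about x gives the same grasp; the last joint's range is limited). The gripper opens to 88 mm and grips with 3 to 60 N. Pads are 19 mm wide; open, the fingers measure 130 mm over their backs; the gripper's body (78 mm by 193 mm) begins 47 mm behind the grasp point.
Start: joints at [-49.326, 20.546, 0.682, 0, -70.136, -16.507], TCP at [0.276, -0.616, 0.238] pointing down, gripper open.
Joint ranges: [-176.03, 176.03], [-82.01, 121.73], [-58.28, 71.71], [-173.87, 95.51], [-174.79, -0.11], [-173.66, 173.66]. Speed limits (degrees/s): [136.94, 136.94, 172.46, 180, 180, 180].

## Interface

Orientations are given as [roll, pitch, yaw] about the fixed x, y, z axes, in that order (R = Rz(yaw) Ry(pitch) Rx(roll)).
In Python, from plant import r gives the robot as it stands.
- The arm moves only by the tool arm_command, never from a script. Its argument "plan" is a list of rows, each an object of numbers: "dx", "dy", "dz": the shift along the tool's x, y, z each as a share of 0.02 m, from -1 to 1; "wx", "wy", "wz": the turn, a rotation vector about the tool's x, y, z each as a share of 0.08 rad, from -1 to 1. In form: [{"dx": .., "dy": .., "dz": .., "wx": .., "wy": .., "wz": ..}, ...]. A call has 1 to 20 rows; each row shifts and turns the pose as measured when the row begins, along the tool's axes as they then stand; what a row does not reach is not made up. A row lasts 1/12 s, in which the tool goes at most 41.7 mm and 7.16 degrees, less where a joint would pass 70% of its speed; a pose out of reach is approached as far as the arm can. A call with a number of a shift or a turn outside -1 to 1 is refused whole. A call with a gripper value outside its range is refused whole. "fingers" is the closure, from -1 (fully open) to 1 (shut), so that 0 is half open, set as the call begins (left out, the last holds). The fingers move at their own pace and stop on an object; "force" is the grip in N (left out, the last holds). Time passes only in rows, so rows that do not move let the fingers close. It gives the time, the measured TCP pose, the force and the opening at its end, in the units of the state.
- r.get_state(): the state, without advancing time (a new reading comes with each control period).
- r.capture(name): name is "side" or "top"; returns (picture, depth): 420x560x3 uint8, red, green, blue; 420x560 float32, m along the optical axis (not along the pixel's ray), 0 where there is no reading.
- r.camera_model(name): a dict with "vertical_fov" (degrees; the focal length in pixels is half the picture's height over the tangent of half this angle, whatever the lens; pixels are square), "cx", "cy" (the principal point, pixels), "R" (3x3) and "t" (3): a world point X has camera coordinates R X + t. Camera axes: x right, y down, z forward; pixel columns grow to the right and rows downward; lengths in m; the calibration is good to about 2 mm. A picture is of the moment at which its call begins. camera_model takes no time and is no camera call.
- r.close_job(): hands the job in, once; it reports no verdict.
Trained networks look in the newest picture that a camera, given by its name, has taken for a name from the list of things; names that differ only in an ending like _2 or _b are one class to them, and where a whole thing is asked for, a point or a joint stands for the part that bears it (a point fixed in the world has none). Each returns a list of dicts, best first, with "score" (0 to 1); they miss things now and then, are a little off and sometimes report something else, mostly with a low value. They report only what shows in the picture. A call takes as long as a camera call.
- r.cut_out(camera, query): "mask" (420x560 bool, what is visible of it) and "bbox" ([left, top, width, height] in pixels, round what is visible of it).
- r.spot_point(camera, query): "centre" ([column, row] in pixels: a listed point, or the origin of a listed thing).
The state is a dict: "time_s": time; "joints": joint angles; "qd": joint speeds; "joint_torque": joint torques, N m; "tcp_pos": TCP position; "eef_rot": TCP orientation; "contact_force": force on the tool from outside, world axes, zero at the start; "moment": the same for the moment, N m; "gripper_width": finger opening in m.
Only numpy, scipy, OpenCV 4.12 (cv2) and the standard library are available. Lean on these libraries where they do the work, as an engineer would, in place of code of your own. Each camera call takes 0.05 s, during which the arm holds its last target.

## Task

Take the blue vial carrier by its black grip, keep it upright, hang the peak of its handle in the dip of the scale's hook arm, and lower it slowly (a couple of centimetres per second) until the spring carries the whole weight; only then let go, so gently that the pointer neither jumps nor bounces, and leave the carrier hanging still with the robot clear. Never push the pointer into the red zone at the bottom of the dial, and leave the bottle, the yellow block, the cork ring and the tip box where they are.

Things in the scene. Friction and masses are not known exactly. Their poses are not given: they have to be found in the camera images.
- carrier: Loose blue wire carrier, six amber vials, 78 (x) x 112 (y) x 208 mm tall; weight unknown, 0.2 to 0.68 kg, to be felt. Origin: centre of underside, z up; vial tops at 65 mm. Handle of 7 mm bar in its y-z plane: legs at y +/-53, shoulders at z 128 to 133 (y +/-20), rising to an upside-down-V peak; the hook arm passes along x below the peak. Same either way round (half turn about z).
- carrier_eye (a point): Centre of the handle bar at its peak, 146 mm above the carrier's underside; axes as the carrier's. Above it a thin neck carries the black grip.
- carrier_grip (a point): Point to grasp on the carrier's black grip plate, 190 mm above the underside. Plate 12 mm thick (along the carrier's x), 46 mm wide (y), from 166 to 208 mm above the underside; fingers close along the carrier's x. Fingertips no more than about 20 mm below this point stay clear of the hook.
- scale: Fixed sprung arm scale: grey foot 150 x 130 mm, aluminium column 24 x 30 mm, 350 mm tall; origin at the underside on the column axis, z up. White dial plates, black ticks, red zone at the bottom. An orange hook arm sticks out from the sliding carriage along the scale's -x.
- hook_seat (a point): Where carrier_eye sits when the carrier hangs properly in the dip of the hook arm: 165 mm from the column axis along the scale's -x, 267 mm above the bench when empty; goes down with the pointer. Axes as the scale's. The arm is an 8 mm round bar, its centre line 10 mm below this point in the dip; from 16 mm towards the column onward it runs level with this point.
- hook_tip (a point): Top of the hook's upturned loose end, 19 mm from hook_seat along the scale's -x and 9.5 mm higher. The handle's peak must pass above it (bar centre at least 12 mm above this point), moving along the scale's +x, the carrier's x along the scale's x (either way round), then come down into the dip.
- pointer (a joint): Pointer of the scale = how far the hook arm is pressed down, m: 0 empty (at the upper stop), spring 80 N per m (about 0.2 N preload), lightly damped, so it bounces if let go out of balance. A carrier left hanging rests at 0.022 to 0.081. The red zone begins at 0.094.
- bottle: Glass bottle with orange cap, 72 mm across, about 150 mm tall, loose; origin at the centre of its underside. Leave alone.
- tube_block: Yellow tube block with round holes, 50 x 90 x 55 mm, loose; origin at the centre of its underside. Leave alone.
- cork_ring: Cork ring 80 mm across, 25 mm tall, loose; origin at the centre of its underside. Leave alone.
- tip_box: Blue box of pipette tips, 90 x 125 mm, 78 mm tall, loose; origin at the centre of its underside. Leave alone.

How it is judged:
By the outcome, as a careful person would: the job done as asked, in the order asked, and still so for the second after the job is handed in, with the robot touching nothing.
It also fails if it takes over 54 s, if anything falls off the work surface, if the arm or the gripper's body presses on something with over 40 N, if the wrist force passes 120 N, or if a joint passes its speed limit or range.

## Working session

There is one attempt and no reset: what is moved stays moved. The work goes in short steps, Python scripts to look and compute and a tool call to move; the robot and the scene stay as the last step left them, time stands still between calls to the robot, and variables do not carry over. Pictures are saved under pics/ and viewed, and the job is handed in when it is done.

Besides the shell and the picture viewer there is one more tool, called after "Request:" as a command line: name --argument value ..., lists and objects as JSON in quotes. arm_command: Moves the arm, as the interface text tells. Shift numbers are shares of 0.02 m and turn numbers shares of 0.08 rad, none past 1 either way. Its arguments: {"type":"object","properties":{"plan":{"type":"array","items":{"type":"object","properties":{"dx":{"type":"number"},"dy":{"type":"number"},"dz":{"type":"number"},"wx":{"type":"number"},"wy":{"type":"number"},"wz":{"type":"number"}}}},"fingers":{"type":"number"},"force":{"type":"number"}},"required":["plan"]}

```bash
mkdir -p pics; ls
cat > h.py <<'E'
import numpy as np, cv2
from plant import r
def K(n):
    m=r.camera_model(n); f=210/np.tan(np.radians(m["vertical_fov"])/2); return f,m["cx"],m["cy"],np.array(m["R"]),np.array(m["t"])
def proj(n,X):
    f,cx,cy,R,t=K(n); c=np.asarray(X)@R.T+t; return np.stack([f*c[...,0]/c[...,2]+cx,f*c[...,1]/c[...,2]+cy],-1)
def cloud(n,d):
    f,cx,cy,R,t=K(n); v,u=np.mgrid[:420,:560]; P=np.stack([(u-cx)*d/f,(v-cy)*d/f,d],-1); return (P-t)@R
def ray(n,p):
    f,cx,cy,R,t=K(n); return -R.T@t, R.T@np.array([(p[0]-cx)/f,(p[1]-cy)/f,1])
E
python3 - <<'E'
from h import *
for n in("side","top"):
    im,d=r.capture(n); cv2.imwrite(f"pics/{n}0.png",im[...,::-1]); np.save(f"{n}_d.npy",d); np.save(f"{n}_i.npy",im)
    print(n,r.camera_model(n))
    for q in("carrier_eye","carrier_grip","carrier","hook_seat","hook_tip","scale"):
        print(q,[(round(o["score"],2),np.round(o["centre"],1)) for o in r.spot_point(n,q)][:3])
print(r.get_state())
E
```

```text
pics
side {'vertical_fov': 45.98648567289853, 'cx': 276.88885821188364, 'cy': 206.61972789730765, 'R': array([[-0.73432576, -0.67873962, -0.00884377],
       [-0.50482776,  0.55478814, -0.66133127],
       [ 0.45377815, -0.48116801, -0.75004182]]), 't': array([0.41679869, 0.40505832, 1.29954081])}
carrier_eye [(0.92, array([338.8, 172.5]))]
carrier_grip [(0.81, array([343. , 159.4]))]
carrier [(0.91, array([330.5, 203.5])), (0.49, array([218.9, 231.4]))]
hook_seat [(0.7, array([154.7, 315.6])), (0.59, array([258.9, 197.4]))]
hook_tip [(0.82, array([265.9, 196.6]))]
scale [(0.98, array([220.5, 231.5]))]
top {'vertical_fov': 46.35403292830033, 'cx': 277.95229769070056, 'cy': 207.49756677277475, 'R': array([[-0.01678918, -0.99957747, -0.02372792],
       [-0.99781543,  0.01826665, -0.06348772],
       [ 0.06389433,  0.02261017, -0.9977005 ]]), 't': array([0.00778024, 0.58880767, 1.40830267])}
carrier_eye [(0.68, array([378.2, 219.3]))]
carrier_grip [(0.6, array([379.5, 218.3]))]
carrier []
hook_seat [(0.83, array([251.3, 207.3]))]
hook_tip []
scale [(0.9, array([246.7, 162.4])), (0.2, array([250.8, 204.6]))]
{'time_s': 0.7, 'joints': array([-4.93266007e+01,  2.05438894e+01,  6.82111582e-01,  9.78499165e-05,
       -7.01364676e+01, -1.65072949e+01]), 'qd': array([ 0.04339928,  0.02429056,  0.06213383,  0.13159658, -0.01375102,
        0.01107454]), 'joint_torque': array([ 4.67164227e-04, -5.82156622e+01,  2.93253529e+01,  7.00138405e+00,
        1.27010202e-02,  2.51032066e-05]), 'tcp_pos': array([ 0.27630928, -0.61582818,  0.23759062]), 'eef_rot': array([-76.49511614,  89.99824298, -52.32897851]), 'contact_force': array([ 0.20283186, -0.48535134,  0.44077982]), 'moment': array([ 0.02278815,  0.04895458, -0.01531134]), 'gripper_width': 0.08775942951415208}
```

View pics/side0.png

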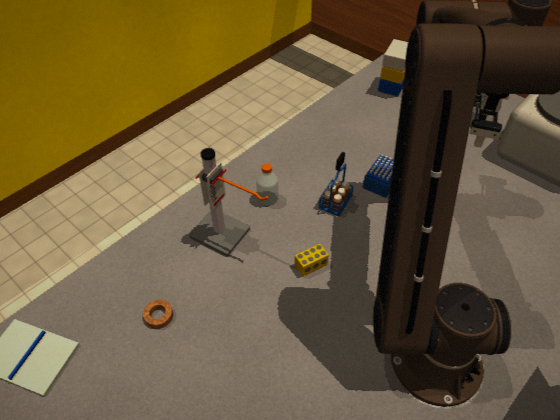

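View pics/top0.png

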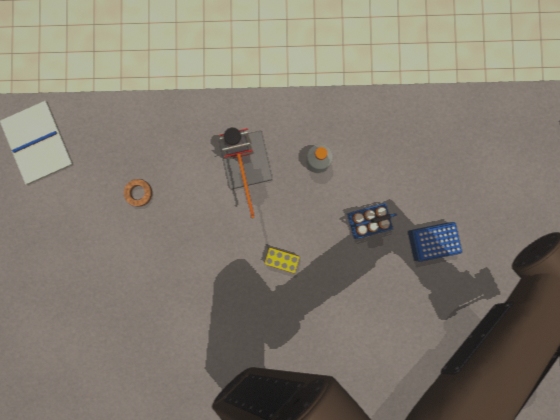

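The side view shows the carrier at about (335,195), the scale foot at (218,232) and the hook end at (265,197). The top view shows the carrier at (371,221) and the hook from (238,155) to (252,216). Next I'll zoom in and measure.

Run:
```python
from h import *
a=np.load("top_i.npy"); b=np.load("side_i.npy")
A=cv2.resize(a[190:250,340:420],None,fx=5,fy=5,interpolation=cv2.INTER_CUBIC)
B=cv2.resize(b[145:225,310:390],None,fx=5,fy=5,interpolation=cv2.INTER_CUBIC)
C=cv2.resize(a[120:225,210:290],None,fx=5,fy=5,interpolation=cv2.INTER_CUBIC)
D=cv2.resize(b[145:225,190:290],None,fx=4,fy=4,interpolation=cv2.INTER_CUBIC)
o=np.zeros((600,800,3),np.uint8)
def put(x,y,i): 
    h,w=min(i.shape[0],600-y),min(i.shape[1],800-x); o[y:y+h,x:x+w]=i[:h,:w]
put(0,0,A);put(400,0,cv2.resize(C,(228,300)));put(0,300,cv2.resize(B,(300,300)));put(310,300,cv2.resize(D,(375,300)))
cv2.imwrite("pics/z0.png",o[...,::-1])
for n in("side","top"):
    P=cloud(n,np.load(f"{n}_d.npy")); d=np.load(f"{n}_d.npy")
    m=(d>0)
    if n=="top": np.save("topP.npy",P)
    else: np.save("sideP.npy",P)
    for q,(u,v) in dict(side=dict(tip=(266,197),grip=(341,160),foot=(205,245)),top=dict(tip=(252,214),arm=(243,175),grip=(379,218),col=(232,136),table=(300,320),foot=(260,160)))[n].items(): print(n,q,P[v,u].round(4))
# triangulate
def tri(p,q):
    A=[];B=[]
    o1,d1=ray("side",p);o2,d2=ray("top",q)
    M=np.stack([d1,-d2],1); s=np.linalg.lstsq(M,o2-o1,rcond=None)[0]
    x,y=o1+d1*s[0],o2+d2*s[1]; return ((x+y)/2).round(4),np.linalg.norm(x-y).round(4)
print("eye",tri((338.8,172.5),(378.2,219.3)),"grip",tri((343,159.4),(379.5,218.3)),"seat",tri((258.9,197.4),(251.3,207.3)))
```

```text
side tip [0.5524 0.0555 0.276 ]
side grip [ 0.5411 -0.2653  0.1944]
side foot [0.7291 0.157  0.0058]
top tip [0.5582 0.0541 0.2715]
top arm [0.6527 0.0746 0.2709]
top grip [ 0.5459 -0.2608  0.2023]
top col [0.7318 0.0913 0.3479]
top table [ 0.2615 -0.0607 -0.0017]
top foot [0.7295 0.0478 0.017 ]
eye (array([ 0.546 , -0.2706,  0.1332]), np.float64(0.002)) grip (array([ 0.5412, -0.2665,  0.1961]), np.float64(0.0107)) seat (array([0.5761, 0.0574, 0.2584]), np.float64(0.0024))
```

View pics/z0.png

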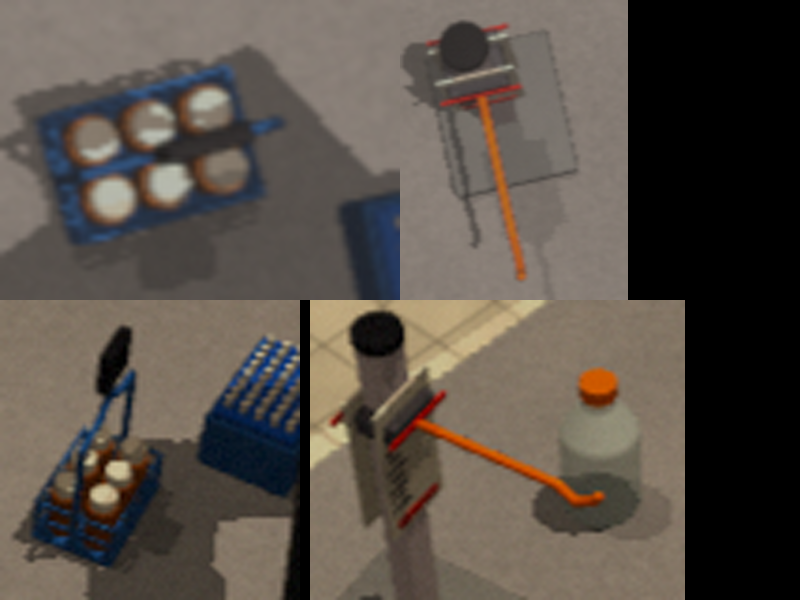

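Run:
```python
from h import *
for n in("top","side"):
    P=np.load(n+"P.npy"); im=np.load(n+"_i.npy").astype(int); R,G,B=im[...,0],im[...,1],im[...,2]
    X,Y,Z=P[...,0],P[...,1],P[...,2]
    org=(R>140)&(R>1.6*G)&(G>1.1*B)&(Z>.245)&(Z<.30)&(X>.53)&(X<.70)&(Y>0)&(Y<.15)
    p=P[org]; 
    l=cv2.fitLine(p[:,:2].astype(np.float32),cv2.DIST_HUBER,0,.01,.01).ravel(); print(n,"arm n",len(p),"yaw",np.degrees(np.arctan2(l[1],l[0]))%180,"pt",l[2:],"min/max x",p[:,0].min(),p[:,0].max())
    s=np.argsort(p[:,0]); 
    for k in s[:: max(1,len(s)//12)]: print(p[k].round(4))
    g=(Z>.16)&(Z<.225)&(abs(X-.545)<.06)&(abs(Y+.265)<.06); q=P[g]; print("grip",len(q),q.mean(0),q.min(0),q.max(0))
    if len(q)>5: print(cv2.minAreaRect(q[:,:2].astype(np.float32)*1000)); l=cv2.fitLine(q[:,:2].astype(np.float32),cv2.DIST_HUBER,0,.01,.01).ravel(); print(np.degrees(np.arctan2(l[1],l[0])))
    c=(Z>.03)&(Z<.075)&(abs(X-.545)<.12)&(Y<-.17)&(Y>-.34)&~((B>90)&(X<.46)); q=P[c]; print("body",len(q),cv2.minAreaRect(q[:,:2].astype(np.float32)*1000),q.mean(0))
    col=(Z>.335)&(X>.68)&(X<.8)&(Y>.02)&(Y<.15);q=P[col];print("col",len(q),(q.min(0)+q.max(0))/2,q.mean(0),q.max(0)-q.min(0))
    for k in("carrier",):
        o=r.cut_out(n,k); print(k,[(x["score"],x["bbox"]) for x in o])
        if o:
            m=o[0]["mask"]&(Z>.045)&(Z<.08); q=P[m]; print(len(q)); 
            if len(q)>10: print(cv2.minAreaRect(q[:,:2].astype(np.float32)*1000))
```

```text
top arm n 170 yaw 12.200702 pt [0.6016419  0.06405803] min/max x 0.5508860184256218 0.699208347565381
[0.5509 0.054  0.2745]
[0.5656 0.0567 0.2686]
[0.5778 0.0614 0.2673]
[0.5894 0.0608 0.2732]
[0.6014 0.0653 0.2744]
[0.6135 0.0676 0.2738]
[0.6261 0.0726 0.2701]
[0.6381 0.0747 0.2714]
[0.6505 0.0749 0.2686]
[0.6624 0.0769 0.2712]
[0.6742 0.0813 0.274 ]
[0.6867 0.0838 0.272 ]
[0.6992 0.0838 0.2702]
grip 97 [ 0.54494532 -0.26184094  0.20429142] [ 0.53595333 -0.28594438  0.16671691] [ 0.55543775 -0.2418898   0.21330402]
((545.498046875, -264.3697509765625), (11.857980728149414, 45.52687454223633), 14.296818733215332)
-75.62192
body 674 ((545.49658203125, -264.2987976074219), (77.80682373046875, 111.17088317871094), 13.960001945495605) [ 0.54481826 -0.26178037  0.05516332]
col 243 [0.73217553 0.09262875 0.34711664] [0.73185845 0.09229307 0.3492404 ] [0.03673609 0.03891597 0.01503046]
carrier [(0.94, [347.3, 205.9, 47.2, 32.6])]
547
((544.9268798828125, -263.4991149902344), (77.28363037109375, 109.30496978759766), 14.381498336791992)
side arm n 109 yaw 12.024277 pt [0.61908084 0.06863389]
[... 295 characters left out ...]
.2687]
[0.6851 0.081  0.2689]
[0.6978 0.0841 0.2704]
grip 109 [ 0.54280066 -0.26001587  0.1936367 ] [ 0.53413956 -0.28694935  0.16621369] [ 0.55599605 -0.23952212  0.2113638 ]
((545.583740234375, -262.9814758300781), (14.212806701660156, 47.40141677856445), 13.881068229675293)
-80.08089
body 533 ((546.2512817382812, -265.0493469238281), (79.57527160644531, 117.61640167236328), 15.706504821777344) [ 0.54042678 -0.25860614  0.05266831]
col 155 [0.73250808 0.09286392 0.34503785] [0.73060016 0.09450489 0.34823987] [0.03759763 0.03990552 0.01982965]
carrier [(0.63, [313.2, 149.9, 39.3, 63.2])]
372
((545.442138671875, -265.270751953125), (76.44051361083984, 117.62525939941406), 14.177943229675293)
```

```bash
cat >> h.py <<'E'
from scipy.spatial.transform import Rotation as Ro
def toolR(): return Ro.from_euler("xyz",r.get_state()["eef_rot"],degrees=True).as_matrix()
def delta(target,yaw,down=True):
    """shift in tool axes (units of .02) and turn (units .08) to have tool x down, tool y along +-yaw"""
    s=r.get_state(); R=toolR(); p=np.array(s["tcp_pos"])
    best=None
    for k in(0,180):
        a=np.radians(yaw+k); y=np.array([np.cos(a),np.sin(a),0]); x=np.array([0,0,-1.]); T=np.stack([x,y,np.cross(x,y)],1)
        w=Ro.from_matrix(R.T@T).as_rotvec()
        if best is None or np.linalg.norm(w)<np.linalg.norm(best): best=w
    ya=np.degrees(np.arctan2(R[1,1],R[0,1]))
    print("t",round(s["time_s"],2),"p",p.round(4),"yaw_y",round(ya,2),"xaxis",R[:,0].round(4),"w",s["gripper_width"],"F",np.round(s["contact_force"],2),"M",np.round(s["moment"],2))
    print("world d",(np.array(target)-p).round(4),"shift units",(R.T@(np.array(target)-p)/.02).round(3),"turn units",(best/.08).round(3))
    print("R",R.round(3).tolist())
E
python3 - <<'E'
from h import *
delta([.5455,-.264,.30],14.2)
delta([.5455,-.264,.185],14.2)
P=np.load("topP.npy")
for n,u,v in(("block",283,260),("bottle",320,155),("tip",436,241),("cork",137,193)): print(n,P[v,u])
E
```

```text
t 0.8 p [ 0.2763 -0.6158  0.2376] yaw_y 114.16 xaxis [ 0.  0. -1.] w 0.08786041909208028 F [-0.52 -0.16 -0.26] M [-0.01  0.05 -0.06]
world d [0.2692 0.3518 0.0624] shift units [-3.121 10.54  19.48 ] turn units [-1.7461e+01  1.0000e-03  0.0000e+00]
R [[0.0, -0.409, 0.912], [0.0, 0.912, 0.409], [-1.0, 0.0, 0.0]]
t 0.8 p [ 0.2763 -0.6158  0.2376] yaw_y 114.16 xaxis [ 0.  0. -1.] w 0.08786041909208028 F [-0.52 -0.16 -0.26] M [-0.01  0.05 -0.06]
world d [ 0.2692  0.3518 -0.0526] shift units [ 2.629 10.54  19.48 ] turn units [-1.7461e+01  1.0000e-03  0.0000e+00]
R [[0.0, -0.409, 0.912], [0.0, 0.912, 0.409], [-1.0, 0.0, 0.0]]
block [ 0.43792885 -0.01501983  0.04935448]
bottle [ 0.71759394 -0.11932338  0.15238235]
tip [ 0.48464778 -0.4365116   0.08261359]
cork [ 0.64159388  0.41846049 -0.00672768]
```

Request:
arm_command --plan '[{"dx": -0.2, "wx": -1}, {"dx": -0.2, "wx": -1}, {"dx": -0.2, "wx": -1}, {"dx": -0.2, "wx": -1}, {"dx": -0.2, "wx": -1}, {"dx": -0.2, "wx": -1}, {"dx": -0.2, "wx": -1}, {"dx": -0.2, "wx": -1}, {"dx": -0.2, "wx": -1}, {"dx": -0.2, "wx": -1}, {"dx": -0.2, "wx": -1}, {"dx": -0.2, "wx": -1}, {"dx": -0.2, "wx": -1}, {"dx": -0.2, "wx": -1}, {"dx": -0.2, "wx": -1}, {"dx": -0.2, "wx": -1}, {"dx": 0, "wx": -1}, {"wx": -0.5}]' --fingers -1

```text
schema error: expected keys dx, dy, dz, wx, wy, wz
```

```bash
python3 -c "
from h import *
delta([.5455,-.264,.29],14.2)"
```

```text
t 0.8 p [ 0.2763 -0.6158  0.2376] yaw_y 114.16 xaxis [ 0.  0. -1.] w 0.08786041909208028 F [-0.52 -0.16 -0.26] M [-0.01  0.05 -0.06]
world d [0.2692 0.3518 0.0524] shift units [-2.621 10.54  19.48 ] turn units [-1.7461e+01  1.0000e-03  0.0000e+00]
R [[0.0, -0.409, 0.912], [0.0, 0.912, 0.409], [-1.0, 0.0, 0.0]]
```

Request:
arm_command --plan '[{"dx": -0.2, "dy": 0, "dz": 0, "wx": -1, "wy": 0, "wz": 0}, {"dx": -0.2, "dy": 0, "dz": 0, "wx": -1, "wy": 0, "wz": 0}, {"dx": -0.2, "dy": 0, "dz": 0, "wx": -1, "wy": 0, "wz": 0}, {"dx": -0.2, "dy": 0, "dz": 0, "wx": -1, "wy": 0, "wz": 0}, {"dx": -0.2, "dy": 0, "dz": 0, "wx": -1, "wy": 0, "wz": 0}, {"dx": -0.2, "dy": 0, "dz": 0, "wx": -1, "wy": 0, "wz": 0}, {"dx": -0.2, "dy": 0, "dz": 0, "wx": -1, "wy": 0, "wz": 0}, {"dx": -0.2, "dy": 0, "dz": 0, "wx": -1, "wy": 0, "wz": 0}, {"dx": -0.2, "dy": 0, "dz": 0, "wx": -1, "wy": 0, "wz": 0}, {"dx": -0.2, "dy": 0, "dz": 0, "wx": -1, "wy": 0, "wz": 0}, {"dx": -0.2, "dy": 0, "dz": 0, "wx": -1, "wy": 0, "wz": 0}, {"dx": -0.2, "dy": 0, "dz": 0, "wx": -1, "wy": 0, "wz": 0}, {"dx": -0.2, "dy": 0, "dz": 0, "wx": -1, "wy": 0, "wz": 0}, {"dx": 0, "dy": 0, "dz": 0, "wx": -1, "wy": 0, "wz": 0}, {"dx": 0, "dy": 0, "dz": 0, "wx": -1, "wy": 0, "wz": 0}, {"dx": 0, "dy": 0, "dz": 0, "wx": -1, "wy": 0, "wz": 0}, {"dx": 0, "dy": 0, "dz": 0, "wx": -1, "wy": 0, "wz": 0}, {"dx": 0, "dy": 0, "dz": 0, "wx": -0.5, "wy": 0, "wz": 0}]' --fingers -1

```text
time_s: 2.3
tcp_pos: [0.2761, -0.6156, 0.2924]
eef_rot: [-100.0, 90.0, 8.3]
contact_force: [0.1, 0.2, 0.3]
gripper_width: 0.0877
```

```bash
python3 -c "
from h import *
delta([.5455,-.264,.29],14.2)"
```

```text
t 2.3 p [ 0.2761 -0.6156  0.2924] yaw_y -161.67 xaxis [ 2.e-04  0.e+00 -1.e+00] w 0.08766039847872095 F [0.14 0.21 0.27] M [-0.01  0.11 -0.07]
world d [ 0.2694  0.3516 -0.0024] shift units [  0.126 -18.314  12.45 ] turn units [ 0.901 -0.     0.003]
R [[0.0, -0.949, -0.315], [0.0, -0.315, 0.949], [-1.0, -0.0, -0.0]]
```

Request:
arm_command --plan '[{"dx": 0, "dy": -0.9, "dz": 0.6, "wx": 0, "wy": 0, "wz": 0}, {"dx": 0, "dy": -0.9, "dz": 0.6, "wx": 0, "wy": 0, "wz": 0}, {"dx": 0, "dy": -0.9, "dz": 0.6, "wx": 0, "wy": 0, "wz": 0}, {"dx": 0, "dy": -0.9, "dz": 0.6, "wx": 0, "wy": 0, "wz": 0}, {"dx": 0, "dy": -0.9, "dz": 0.6, "wx": 0, "wy": 0, "wz": 0}, {"dx": 0, "dy": -0.9, "dz": 0.6, "wx": 0, "wy": 0, "wz": 0}, {"dx": 0, "dy": -0.9, "dz": 0.6, "wx": 0, "wy": 0, "wz": 0}, {"dx": 0, "dy": -0.9, "dz": 0.6, "wx": 0, "wy": 0, "wz": 0}, {"dx": 0, "dy": -0.9, "dz": 0.6, "wx": 0, "wy": 0, "wz": 0}, {"dx": 0, "dy": -0.9, "dz": 0.6, "wx": 0, "wy": 0, "wz": 0}, {"dx": 0, "dy": -0.9, "dz": 0.6, "wx": 0, "wy": 0, "wz": 0}, {"dx": 0, "dy": -0.9, "dz": 0.6, "wx": 0, "wy": 0, "wz": 0}, {"dx": 0, "dy": -0.9, "dz": 0.6, "wx": 0, "wy": 0, "wz": 0}, {"dx": 0, "dy": -0.9, "dz": 0.6, "wx": 0, "wy": 0, "wz": 0}, {"dx": 0, "dy": -0.9, "dz": 0.6, "wx": 0, "wy": 0, "wz": 0}, {"dx": 0, "dy": -0.9, "dz": 0.6, "wx": 0, "wy": 0, "wz": 0}, {"dx": 0, "dy": -0.9, "dz": 0.6, "wx": 0, "wy": 0, "wz": 0}, {"dx": 0, "dy": -0.9, "dz": 0.6, "wx": 0, "wy": 0, "wz": 0}, {"dx": 0, "dy": 0, "dz": 0, "wx": 0.9, "wy": 0, "wz": 0}, {"dx": 0, "dy": 0, "dz": 0, "wx": 0, "wy": 0, "wz": 0}]'

```text
time_s: 3.97
tcp_pos: [0.525, -0.2933, 0.2933]
eef_rot: [-117.6, 89.8, -13.4]
contact_force: [0.4, 0.3, -0.2]
gripper_width: 0.0876
```

```bash
python3 -c "
from h import *
delta([.5455,-.264,.185],14.2)"
```

```text
t 3.97 p [ 0.525  -0.2933  0.2933] yaw_y -165.85 xaxis [ 2.8e-03 -7.0e-04 -1.0e+00] w 0.08757112217987345 F [ 0.43  0.3  -0.15] M [ 0.04  0.14 -0.02]
world d [ 0.0205  0.0293 -0.1083] shift units [ 5.417 -1.339  1.177] turn units [-0.011 -0.017  0.032]
R [[0.003, -0.97, -0.244], [-0.001, -0.244, 0.97], [-1.0, -0.003, -0.001]]
```

Close the remaining horizontal offset first, then go down partway.

Request:
arm_command --plan '[{"dx": 0, "dy": -0.34, "dz": 0.3, "wx": 0, "wy": 0, "wz": 0}, {"dx": 0, "dy": -0.34, "dz": 0.3, "wx": 0, "wy": 0, "wz": 0}, {"dx": 0, "dy": -0.34, "dz": 0.3, "wx": 0, "wy": 0, "wz": 0.03}, {"dx": 0, "dy": -0.34, "dz": 0.3, "wx": 0, "wy": 0, "wz": 0}, {"dx": 0.4, "dy": 0, "dz": 0, "wx": 0, "wy": 0, "wz": 0}, {"dx": 0.5, "dy": 0, "dz": 0, "wx": 0, "wy": 0, "wz": 0}, {"dx": 0.5, "dy": 0, "dz": 0, "wx": 0, "wy": 0, "wz": 0}, {"dx": 0.4, "dy": 0, "dz": 0, "wx": 0, "wy": 0, "wz": 0}, {"dx": 0, "dy": 0, "dz": 0, "wx": 0, "wy": 0, "wz": 0}, {"dx": 0, "dy": 0, "dz": 0, "wx": 0, "wy": 0, "wz": 0}]'

```text
time_s: 4.8
tcp_pos: [0.5461, -0.261, 0.2524]
eef_rot: [102.4, 89.9, -153.1]
contact_force: [0.7, -0.1, 0.4]
gripper_width: 0.0876
```

```bash
python3 -c "
from h import *
delta([.5455,-.264,.185],14.2)
im,d=r.capture('side');cv2.imwrite('pics/s1.png',cv2.resize(im[90:240,250:450],None,fx=4,fy=4)[...,::-1])"
```

```text
t 4.8 p [ 0.5461 -0.261   0.2524] yaw_y -165.52 xaxis [-1.4e-03 -7.0e-04 -1.0e+00] w 0.08758011856726934 F [ 0.7  -0.07  0.42] M [-0.04  0.06  0.02]
world d [-0.0006 -0.003  -0.0674] shift units [ 3.371  0.061 -0.139] turn units [ 0.062 -0.004 -0.019]
R [[-0.001, -0.968, -0.25], [-0.001, -0.25, 0.968], [-1.0, 0.002, -0.0]]
```

View pics/s1.png

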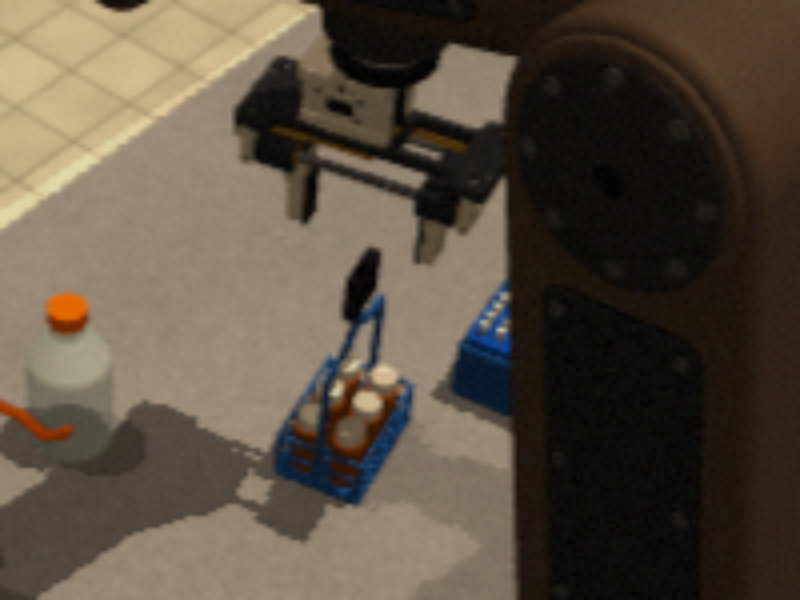

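The gripper, at (370,170) in this crop, sits above the black plate at (362,285) with its fingers straddling it. I'll descend.

Request:
arm_command --plan '[{"dx": 0.4, "dy": 0.06, "dz": -0.14, "wx": 0, "wy": 0, "wz": 0}, {"dx": 0.5, "dy": 0, "dz": 0, "wx": 0, "wy": 0, "wz": 0}, {"dx": 0.5, "dy": 0, "dz": 0, "wx": 0.06, "wy": 0, "wz": 0}, {"dx": 0.5, "dy": 0, "dz": 0, "wx": 0, "wy": 0, "wz": 0}, {"dx": 0.5, "dy": 0, "dz": 0, "wx": 0, "wy": 0, "wz": 0}, {"dx": 0.3, "dy": 0, "dz": 0, "wx": 0, "wy": 0, "wz": 0}, {"dx": 0.2, "dy": 0, "dz": 0, "wx": 0, "wy": 0, "wz": 0}, {"dx": 0, "dy": 0, "dz": 0, "wx": 0, "wy": 0, "wz": 0}, {"dx": 0, "dy": 0, "dz": 0, "wx": 0, "wy": 0, "wz": 0}]'

```text
time_s: 5.6
tcp_pos: [0.5448, -0.265, 0.1876]
eef_rot: [88.4, 89.9, -167.5]
contact_force: [0.6, -0.1, 0.2]
gripper_width: 0.0875
```

```bash
python3 -c "
from h import *
delta([.5455,-.264,.186],14.2)"
```

```text
t 5.6 p [ 0.5448 -0.265   0.1876] yaw_y -165.9 xaxis [-2.4e-03 -5.0e-04 -1.0e+00] w 0.08745908348010684 F [ 0.64 -0.08  0.25] M [-0.02  0.07 -0.03]
world d [ 0.0007  0.001  -0.0016] shift units [ 0.079 -0.047  0.042] turn units [-0.021  0.001 -0.031]
R [[-0.002, -0.97, -0.244], [-0.001, -0.244, 0.97], [-1.0, 0.002, 0.0]]
```

Request:
arm_command --plan '[{"dx": 0.08, "dy": -0.05, "dz": 0.04, "wx": 0, "wy": 0, "wz": -0.03}, {"dx": 0, "dy": 0, "dz": 0, "wx": 0, "wy": 0, "wz": 0}, {"dx": 0, "dy": 0, "dz": 0, "wx": 0, "wy": 0, "wz": 0}, {"dx": 0, "dy": 0, "dz": 0, "wx": 0, "wy": 0, "wz": 0}, {"dx": 0, "dy": 0, "dz": 0, "wx": 0, "wy": 0, "wz": 0}, {"dx": 0, "dy": 0, "dz": 0, "wx": 0, "wy": 0, "wz": 0}, {"dx": 0, "dy": 0, "dz": 0, "wx": 0, "wy": 0, "wz": 0}, {"dx": 0, "dy": 0, "dz": 0, "wx": 0, "wy": 0, "wz": 0}, {"dx": 0, "dy": 0, "dz": 0, "wx": 0, "wy": 0, "wz": 0}, {"dx": 0, "dy": 0, "dz": 0, "wx": 0, "wy": 0, "wz": 0}, {"dx": 0, "dy": 0, "dz": 0, "wx": 0, "wy": 0, "wz": 0}, {"dx": 0, "dy": 0, "dz": 0, "wx": 0, "wy": 0, "wz": 0}]' --fingers 1 --force 30

```text
time_s: 6.6
tcp_pos: [0.547, -0.2641, 0.1883]
eef_rot: [-116.1, 89.8, -12.0]
contact_force: [-0.9, -0.0, 0.4]
gripper_width: 0.0131
```

```bash
python3 -c "
from h import *
delta([.5455,-.264,.34],12.1)"
```

```text
t 6.6 p [ 0.547  -0.2641  0.1883] yaw_y -165.87 xaxis [ 4.2e-03 -9.0e-04 -1.0e+00] w 0.013134891773894639 F [-0.92 -0.05  0.4 ] M [-0.03  0.35  0.04]
world d [-1.500e-03  1.000e-04  1.517e-01] shift units [-7.584  0.043  0.01 ] turn units [ 0.444 -0.023  0.049]
R [[0.004, -0.97, -0.244], [-0.001, -0.244, 0.97], [-1.0, -0.004, -0.002]]
```

Request:
arm_command --plan '[{"dx": -0.2, "dy": 0, "dz": 0, "wx": 0, "wy": 0, "wz": 0}, {"dx": -0.4, "dy": 0, "dz": 0, "wx": 0, "wy": 0, "wz": 0}, {"dx": -0.5, "dy": 0, "dz": 0, "wx": 0, "wy": 0, "wz": 0}, {"dx": -0.6, "dy": 0, "dz": 0, "wx": 0, "wy": 0, "wz": 0}, {"dx": -0.6, "dy": 0, "dz": 0, "wx": 0, "wy": 0, "wz": 0}, {"dx": -0.6, "dy": 0, "dz": 0, "wx": 0, "wy": 0, "wz": 0}, {"dx": -0.6, "dy": 0, "dz": 0, "wx": 0, "wy": 0, "wz": 0.02}, {"dx": -0.6, "dy": 0, "dz": 0, "wx": 0, "wy": 0, "wz": 0}, {"dx": -0.6, "dy": 0, "dz": 0, "wx": 0, "wy": 0, "wz": 0.02}, {"dx": -0.6, "dy": 0, "dz": 0, "wx": 0, "wy": 0, "wz": 0}, {"dx": -0.6, "dy": 0, "dz": 0, "wx": 0, "wy": 0, "wz": 0}, {"dx": -0.6, "dy": 0, "dz": 0, "wx": 0, "wy": 0, "wz": 0}, {"dx": -0.6, "dy": 0, "dz": 0, "wx": 0, "wy": 0, "wz": 0}, {"dx": -0.4, "dy": 0, "dz": 0, "wx": 0, "wy": 0, "wz": 0}, {"dx": -0.2, "dy": 0, "dz": 0, "wx": 0, "wy": 0, "wz": 0}, {"dx": 0, "dy": 0, "dz": 0, "wx": 0, "wy": 0, "wz": 0}, {"dx": 0, "dy": 0, "dz": 0, "wx": 0, "wy": 0, "wz": 0}, {"dx": 0, "dy": 0, "dz": 0, "wx": 0, "wy": 0, "wz": 0}]'

```text
time_s: 8.1
tcp_pos: [0.5437, -0.2629, 0.3588]
eef_rot: [-49.8, 90.0, 54.3]
contact_force: [0.3, -0.9, -2.3]
gripper_width: 0.0114
```

```bash
python3 -c "
from h import *
delta([.512-.01,.045,.347],12.1)
f=[]
for k in range(4):
    im,d=r.capture('side'); s=r.get_state(); f.append(np.r_[s['contact_force'],s['moment'],s['gripper_width']])
print(np.round(f,3)); delta([.512,.045,.347],12.1)
cv2.imwrite('pics/s2.png',cv2.resize(im[60:240,240:460],None,fx=3.3,fy=3.3)[...,::-1])"
```

```text
t 8.1 p [ 0.5437 -0.2629  0.3588] yaw_y -165.92 xaxis [ 5.e-04  7.e-04 -1.e+00] w 0.011377522505829235 F [ 0.32 -0.9  -2.34] M [0.05 0.08 0.01]
world d [-0.0417  0.3079 -0.0118] shift units [ 0.6   -1.722 15.441] turn units [0.431 0.007 0.008]
R [[0.0, -0.97, -0.243], [0.001, -0.243, 0.97], [-1.0, -0.001, 0.001]]
[[-1.285 -0.533 -2.184 -0.013  0.125 -0.01   0.012]
 [ 0.274 -0.54  -2.819  0.01   0.121  0.019  0.012]
 [-0.374  0.    -2.571  0.032  0.142  0.     0.012]
 [ 0.441 -0.055 -2.658  0.009  0.125  0.037  0.012]]
t 8.3 p [ 0.5437 -0.263   0.3585] yaw_y -165.92 xaxis [-2.e-04  7.e-04 -1.e+00] w 0.01162729964938365 F [ 0.44 -0.05 -2.66] M [0.01 0.13 0.04]
world d [-0.0317  0.308  -0.0115] shift units [ 0.585 -2.208 15.321] turn units [0.432 0.009 0.   ]
R [[-0.0, -0.97, -0.243], [0.001, -0.243, 0.97], [-1.0, -0.0, 0.001]]
```

View pics/s2.png

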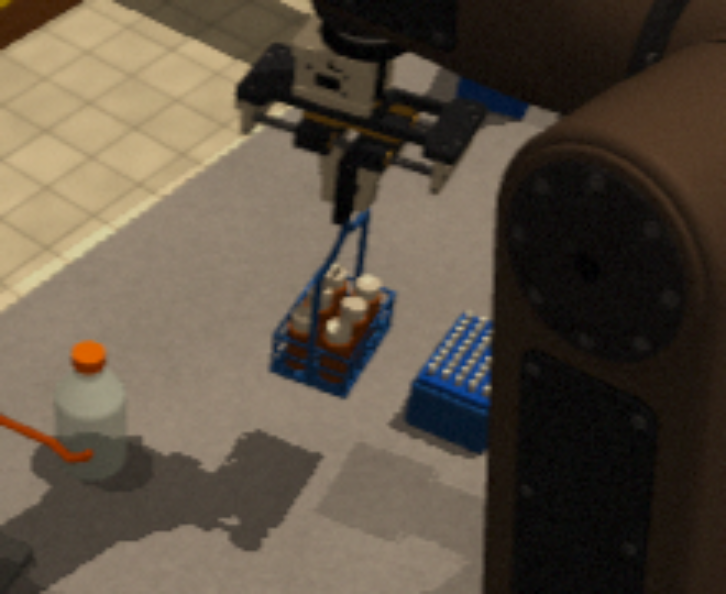

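The carrier hangs upright in the gripper, centred near (335,330) in this crop. The force reads about 2.7 N, so I expect the pointer to rest near 0.031 m. Next I'll carry it to a point short of the hook.

Request:
arm_command --plan '[{"dx": 0, "dy": 0, "dz": 0.3, "wx": 0, "wy": 0, "wz": 0}, {"dx": 0, "dy": -0.1, "dz": 0.6, "wx": 0, "wy": 0, "wz": 0}, {"dx": 0.05, "dy": -0.14, "dz": 0.9, "wx": 0, "wy": 0, "wz": 0}, {"dx": 0.05, "dy": -0.14, "dz": 0.9, "wx": 0, "wy": 0, "wz": 0}, {"dx": 0.05, "dy": -0.14, "dz": 0.9, "wx": 0, "wy": 0, "wz": 0}, {"dx": 0.05, "dy": -0.14, "dz": 0.9, "wx": 0, "wy": 0, "wz": 0}, {"dx": 0, "dy": -0.14, "dz": 0.9, "wx": 0, "wy": 0, "wz": 0}, {"dx": 0, "dy": -0.14, "dz": 0.9, "wx": 0, "wy": 0, "wz": 0}, {"dx": 0, "dy": -0.14, "dz": 0.9, "wx": 0, "wy": 0, "wz": 0}, {"dx": 0, "dy": -0.14, "dz": 0.9, "wx": 0, "wy": 0, "wz": 0}, {"dx": 0, "dy": -0.14, "dz": 0.9, "wx": 0, "wy": 0, "wz": 0}, {"dx": 0, "dy": -0.14, "dz": 0.9, "wx": 0, "wy": 0, "wz": 0}, {"dx": 0, "dy": -0.14, "dz": 0.9, "wx": 0, "wy": 0, "wz": 0}, {"dx": 0, "dy": -0.14, "dz": 0.9, "wx": 0, "wy": 0, "wz": 0}, {"dx": 0, "dy": -0.14, "dz": 0.9, "wx": 0, "wy": 0, "wz": 0}, {"dx": 0, "dy": -0.14, "dz": 0.9, "wx": 0.2, "wy": 0, "wz": 0}, {"dx": 0, "dy": -0.1, "dz": 0.5, "wx": 0.2, "wy": 0, "wz": 0}, {"dx": 0, "dy": -0.1, "dz": 0.3, "wx": 0, "wy": 0, "wz": 0}, {"dx": 0, "dy": 0, "dz": 0, "wx": 0, "wy": 0, "wz": 0}, {"dx": 0, "dy": 0, "dz": 0, "wx": 0, "wy": 0, "wz": 0}]'

```text
time_s: 9.97
tcp_pos: [0.508, 0.0527, 0.3519]
eef_rot: [19.2, 89.6, 121.7]
contact_force: [-0.2, -0.7, -3.4]
gripper_width: 0.0116
```

```bash
python3 -c "
from h import *
im,d=r.capture('side'); print([(o['score'],o['centre']) for o in r.spot_point('side','carrier_eye')],[(o['score'],o['centre']) for o in r.spot_point('side','hook_seat')])
delta([.505,.044,.347],12.1)
p=r.get_state()['tcp_pos'];R=toolR()
print('eye pred px',proj('side',p+R[:,0]*.042),'seat px',proj('side',np.array([.5707,.0577,.267])),'tip',proj('side',np.array([.5521,.0539,.2765])))
cv2.imwrite('pics/s3.png',cv2.resize(im[100:260,180:380],None,fx=4,fy=3.7)[...,::-1]);im,d=r.capture('top');cv2.imwrite('pics/t3.png',cv2.resize(im[110:290,180:400],None,fx=3.3,fy=3.3)[...,::-1])"
```

```text
[(0.58, [278.3, 198.4])] [(0.86, [258.3, 197.5])]
t 10.12 p [0.5082 0.0519 0.3518] yaw_y -167.65 xaxis [-0.0036  0.0056 -1.    ] w 0.011766944158601866 F [ 0.09  0.48 -2.66] M [-0.03  0.11  0.  ]
world d [-0.0032 -0.0079 -0.0048] shift units [ 0.239  0.241 -0.352] turn units [ 0.054  0.078 -0.029]
R [[-0.004, -0.977, -0.214], [0.006, -0.214, 0.977], [-1.0, 0.002, 0.006]]
eye pred px [279.06421734 195.95800573] seat px [260.594832   196.34945285] tip [266.4960783  196.61775631]
```

View pics/s3.png

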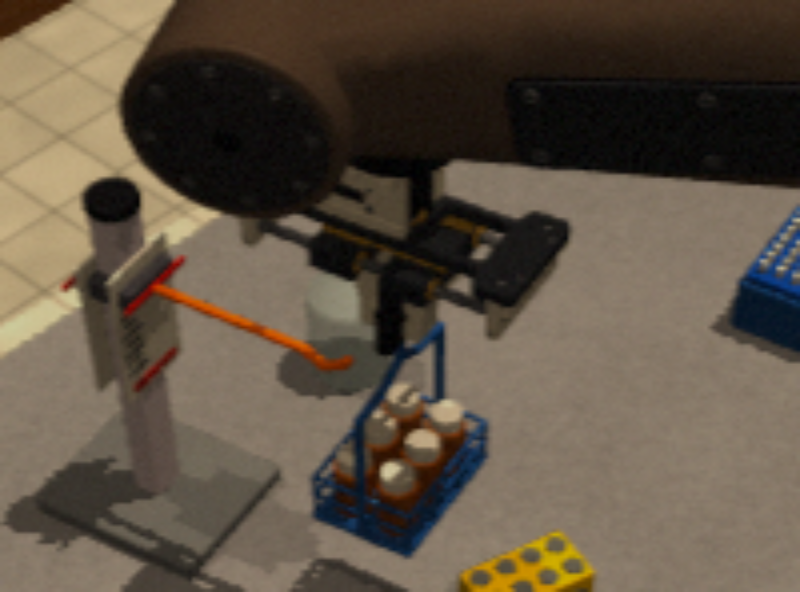

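View pics/t3.png

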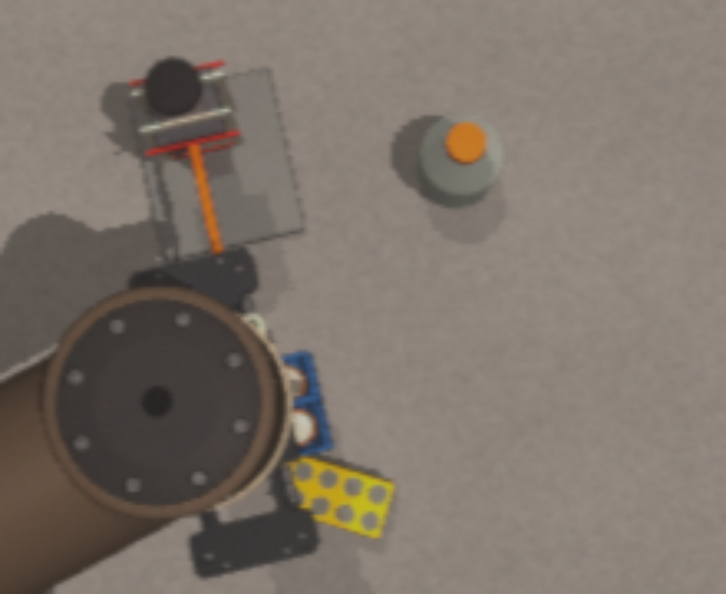

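The eye shows at (278,198) in the side picture, within 2.5 px of where I predicted. It is about 65 mm short of the seat and 8 mm to the +y side. I'll correct sideways, then advance along the hook.

Request:
arm_command --plan '[{"dx": 0.1, "dy": 0, "dz": -0.2, "wx": 0.05, "wy": 0.07, "wz": -0.03}, {"dx": 0.1, "dy": 0, "dz": -0.2, "wx": 0, "wy": 0, "wz": 0}, {"dx": 0, "dy": 0, "dz": 0, "wx": 0, "wy": 0, "wz": 0}, {"dx": 0, "dy": 0, "dz": 0, "wx": 0, "wy": 0, "wz": 0}]'

```text
time_s: 10.5
tcp_pos: [0.5102, 0.0412, 0.3472]
eef_rot: [160.0, 90.0, -98.1]
contact_force: [0.7, 0.6, -2.1]
gripper_width: 0.0116
```

```bash
python3 -c "
from h import *
im,d=r.capture('side'); P=cloud('side',d)
delta([.5707,.0577,.345],12.1)
# carrier blue handle points
R_,G,B=[im[...,i].astype(int) for i in range(3)]
m=(B>1.3*R_)&(B>1.15*G)&(P[...,2]>.26)&(P[...,2]<.33)&(abs(P[...,0]-.51)<.1)&(abs(P[...,1]-.05)<.12)
q=P[m]; i=np.argsort(q[:,1]); print(len(q)); print(q[i][::max(1,len(q)//22)].round(4))
c=(P[...,2]>.155)&(P[...,2]<.25)&(abs(P[...,0]-.51)<.09)&(abs(P[...,1]-.045)<.1); q=P[c]; print(cv2.minAreaRect(q[:,:2].astype(np.float32)*1000),len(q),np.percentile(q[:,2],[1,99]))
"
```

```text
t 10.55 p [0.5102 0.0412 0.3471] yaw_y -168.07 xaxis [-2.e-04 -4.e-04 -1.e+00] w 0.011694831186127965 F [-1.14  0.71 -2.45] M [ 0.15  0.16 -0.02]
world d [ 0.0605  0.0165 -0.0021] shift units [ 0.105 -3.13   0.18 ] turn units [-0.038 -0.005 -0.003]
R [[-0.0, -0.978, -0.207], [-0.0, -0.207, 0.978], [-1.0, 0.0, -0.0]]
97
[[ 0.5217 -0.0138  0.2902]
 [ 0.5189 -0.0106  0.2907]
 [ 0.5179 -0.0097  0.2805]
 [ 0.5191 -0.0068  0.2897]
 [ 0.5158  0.0009  0.2904]
 [ 0.5138  0.0112  0.296 ]
 [ 0.5126  0.0204  0.2925]
 [ 0.5086  0.0288  0.3021]
 [ 0.5084  0.0367  0.3123]
 [ 0.5085  0.0404  0.3038]
 [ 0.5106  0.042   0.3111]
 [ 0.5087  0.0441  0.299 ]
 [ 0.5063  0.0506  0.3059]
 [ 0.508   0.0526  0.2948]
 [ 0.5029  0.0581  0.2954]
 [ 0.5049  0.0636  0.2945]
 [ 0.5017  0.0708  0.2952]
 [ 0.4995  0.0733  0.2912]
 [ 0.5016  0.0785  0.2901]
 [ 0.5022  0.0855  0.2878]
 [ 0.4979  0.0905  0.2717]
 [ 0.4966  0.0919  0.266 ]
 [ 0.4952  0.0928  0.2955]
 [ 0.4975  0.0942  0.2871]
 [ 0.4987  0.0969  0.2806]]
((510.3719482421875, 40.84318542480469), (80.21022033691406, 115.54667663574219), 11.423046112060547) 1243 [0.16010263 0.23816672]
```

Request:
arm_command --plan '[{"dx": 0, "dy": -0.1, "dz": 0.06, "wx": 0, "wy": 0, "wz": 0}, {"dx": 0, "dy": -0.2, "dz": 0.06, "wx": 0, "wy": 0, "wz": 0}, {"dx": 0, "dy": -0.3, "dz": 0.06, "wx": 0, "wy": 0, "wz": 0}, {"dx": 0, "dy": -0.3, "dz": 0, "wx": 0, "wy": 0, "wz": 0}, {"dx": 0, "dy": -0.3, "dz": 0, "wx": 0, "wy": 0, "wz": 0}, {"dx": 0, "dy": -0.3, "dz": 0, "wx": 0, "wy": 0, "wz": 0}, {"dx": 0, "dy": -0.3, "dz": 0, "wx": 0, "wy": 0, "wz": 0}, {"dx": 0, "dy": -0.3, "dz": 0, "wx": 0, "wy": 0, "wz": 0}, {"dx": 0, "dy": -0.3, "dz": 0, "wx": 0, "wy": 0, "wz": 0}, {"dx": 0, "dy": -0.2, "dz": 0, "wx": 0, "wy": 0, "wz": 0}, {"dx": 0, "dy": -0.1, "dz": 0, "wx": 0, "wy": 0, "wz": 0}, {"dx": 0, "dy": 0, "dz": 0, "wx": 0, "wy": 0, "wz": 0}, {"dx": 0, "dy": 0, "dz": 0, "wx": 0, "wy": 0, "wz": 0}, {"dx": 0, "dy": 0, "dz": 0, "wx": 0, "wy": 0, "wz": 0}]'

```text
time_s: 11.72
tcp_pos: [0.5692, 0.0579, 0.3459]
eef_rot: [110.6, 89.9, -147.5]
contact_force: [-0.7, -0.1, -1.4]
gripper_width: 0.0119
```

```bash
python3 -c "
from h import *
im,d=r.capture('side'); P=cloud('side',d)
delta([.5707,.0577,.345],12.1)
cv2.imwrite('pics/s4.png',cv2.resize(im[120:240,200:340],None,fx=5,fy=5,interpolation=cv2.INTER_CUBIC)[...,::-1])
R_,G,B=[im[...,i].astype(int) for i in range(3)]
m=(R_>140)&(R_>1.6*G)&(G>1.1*B)&(P[...,2]>.24)&(P[...,2]<.3)&(abs(P[...,0]-.61)<.09)
q=P[m];i=np.argsort(q[:,0]);print(q[i][::max(1,len(q)//15)].round(4))
"
```

```text
t 11.77 p [0.5691 0.0578 0.3459] yaw_y -168.08 xaxis [-0.0017 -0.0011 -1.    ] w 0.011732598891943937 F [ 0.2  -0.12 -3.1 ] M [ 0.02  0.17 -0.02]
world d [ 0.0016 -0.0001 -0.0009] shift units [ 0.046 -0.075 -0.023] turn units [-0.04  -0.009 -0.024]
R [[-0.002, -0.978, -0.206], [-0.001, -0.206, 0.978], [-1.0, 0.002, -0.001]]
[[0.605  0.0632 0.2717]
 [0.6147 0.0651 0.2702]
 [0.62   0.0712 0.2713]
 [0.6244 0.0707 0.2716]
 [0.6291 0.0699 0.2716]
 [0.6348 0.0682 0.2704]
 [0.6415 0.0732 0.2695]
 [0.644  0.0746 0.2688]
 [0.6509 0.0756 0.2687]
 [0.6542 0.076  0.2706]
 [0.6607 0.0773 0.2711]
 [0.6654 0.0766 0.2712]
 [0.669  0.0772 0.2692]
 [0.6727 0.0738 0.268 ]
 [0.6758 0.0748 0.2667]
 [0.6828 0.0758 0.2665]
 [0.6866 0.0832 0.2695]]
```

View pics/s4.png

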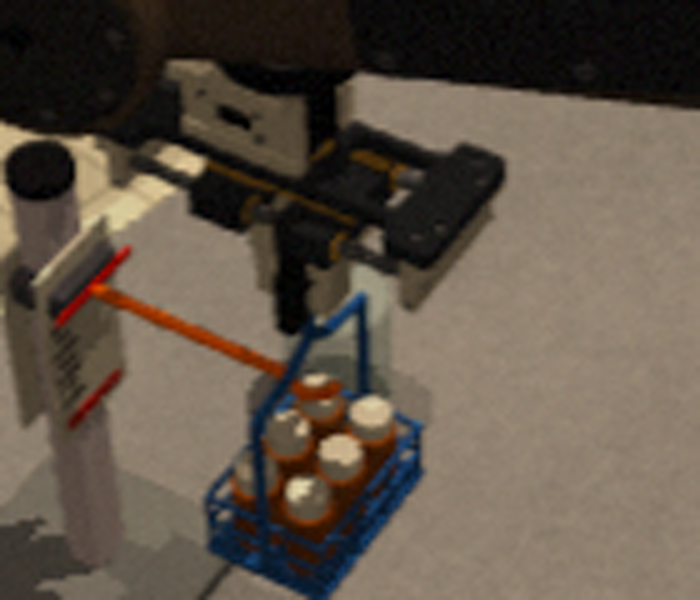

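The hook passes through the handle under its peak, with the hook end at about (325,388) in the crop. I'll start lowering slowly.

Request:
arm_command --plan '[{"dx": 0.08, "dy": -0.04, "dz": 0, "wx": -0.03, "wy": 0, "wz": -0.02}, {"dx": 0.08, "dy": -0.03, "dz": 0, "wx": 0, "wy": 0, "wz": 0}, {"dx": 0.08, "dy": 0, "dz": 0, "wx": 0, "wy": 0, "wz": 0}, {"dx": 0.08, "dy": 0, "dz": 0, "wx": 0, "wy": 0, "wz": 0}, {"dx": 0.08, "dy": 0, "dz": 0, "wx": 0, "wy": 0, "wz": 0}, {"dx": 0.08, "dy": 0, "dz": 0, "wx": 0, "wy": 0, "wz": 0}, {"dx": 0.08, "dy": 0, "dz": 0, "wx": 0, "wy": 0, "wz": 0}, {"dx": 0.08, "dy": 0, "dz": 0, "wx": 0, "wy": 0, "wz": 0}, {"dx": 0.08, "dy": 0, "dz": 0, "wx": 0, "wy": 0, "wz": 0}, {"dx": 0.08, "dy": 0, "dz": 0, "wx": 0, "wy": 0, "wz": 0}, {"dx": 0.08, "dy": 0, "dz": 0, "wx": 0, "wy": 0, "wz": 0}, {"dx": 0.08, "dy": 0, "dz": 0, "wx": 0, "wy": 0, "wz": 0}, {"dx": 0.08, "dy": 0, "dz": 0, "wx": 0, "wy": 0, "wz": 0}, {"dx": 0.08, "dy": 0, "dz": 0, "wx": 0, "wy": 0, "wz": 0}]'

```text
time_s: 12.93
tcp_pos: [0.5699, 0.058, 0.3221]
eef_rot: [-103.3, 89.9, -1.2]
contact_force: [0.2, 0.7, -2.5]
gripper_width: 0.0117
```

```bash
python3 -c "
from h import *
for k in range(4): r.capture('side'); s=r.get_state();print(s['tcp_pos'],s['contact_force'],s['moment'])
delta([.5707,.0577,.309],12.1)"
```

```text
[0.569723   0.05798637 0.32163879] [-0.39656887  0.86246548 -3.7081928 ] [ 0.00886237  0.14191124 -0.00661703]
[0.56974577 0.05798393 0.32183387] [ 0.71658945 -0.43621332 -2.17325153] [-0.04080464  0.12758803 -0.00326234]
[0.56981425 0.05795623 0.32206935] [-0.3989907  -0.09135972 -2.50202537] [-0.01880248  0.11186557 -0.01028839]
[0.56990038 0.05797344 0.32226256] [-0.50428643  0.35007814 -2.88862371] [ 0.04642199  0.09824686 -0.03079381]
t 13.13 p [0.5699 0.058  0.3223] yaw_y -167.92 xaxis [ 1.3e-03 -1.0e-04 -1.0e+00] w 0.011786511124153291 F [-0.5   0.35 -2.89] M [ 0.05  0.1  -0.03]
world d [ 0.0008 -0.0003 -0.0133] shift units [ 0.663 -0.035 -0.021] turn units [-0.004 -0.005  0.016]
R [[0.001, -0.978, -0.209], [-0.0, -0.209, 0.978], [-1.0, -0.001, -0.0]]
```

Request:
arm_command --plan '[{"dx": 0.08, "dy": -0.03, "dz": 0, "wx": 0, "wy": 0, "wz": 0.01}, {"dx": 0.08, "dy": 0, "dz": 0, "wx": 0, "wy": 0, "wz": 0}, {"dx": 0.08, "dy": 0, "dz": 0, "wx": 0, "wy": 0, "wz": 0}, {"dx": 0.08, "dy": 0, "dz": 0, "wx": 0, "wy": 0, "wz": 0}, {"dx": 0.08, "dy": 0, "dz": 0, "wx": 0, "wy": 0, "wz": 0}, {"dx": 0.08, "dy": 0, "dz": 0, "wx": 0, "wy": 0, "wz": 0}, {"dx": 0.08, "dy": 0, "dz": 0, "wx": 0, "wy": 0, "wz": 0}, {"dx": 0.08, "dy": 0, "dz": 0, "wx": 0, "wy": 0, "wz": 0}, {"dx": 0.08, "dy": 0, "dz": 0, "wx": 0, "wy": 0, "wz": 0}, {"dx": 0.08, "dy": 0, "dz": 0, "wx": 0, "wy": 0, "wz": 0}, {"dx": 0.08, "dy": 0, "dz": 0, "wx": 0, "wy": 0, "wz": 0}, {"dx": 0.08, "dy": 0, "dz": 0, "wx": 0, "wy": 0, "wz": 0}, {"dx": 0.08, "dy": 0, "dz": 0, "wx": 0, "wy": 0, "wz": 0}, {"dx": 0.08, "dy": 0, "dz": 0, "wx": 0, "wy": 0, "wz": 0}]'

```text
time_s: 14.3
tcp_pos: [0.5713, 0.0584, 0.2987]
eef_rot: [-92.6, 89.8, 9.5]
contact_force: [-0.3, 0.3, -1.8]
gripper_width: 0.0121
```

```bash
python3 -c "
from h import *
f=[]
for k in range(10):
  im,d=r.capture('side'); s=r.get_state();f.append(np.r_[s['contact_force'],s['moment']])
print(np.mean(f,0).round(3),np.std(f,0).round(2))
delta([.5707,.0577,.279],12.1)
cv2.imwrite('pics/s5.png',cv2.resize(im[120:240,200:340],None,fx=5,fy=5,interpolation=cv2.INTER_CUBIC)[...,::-1])"
```

```text
[ 0.272  0.474 -1.519  0.246  0.061 -0.003] [0.25 0.49 0.23 0.03 0.05 0.02]
t 14.8 p [0.5712 0.0584 0.2988] yaw_y -167.91 xaxis [ 2.6e-03  4.0e-04 -1.0e+00] w 0.011760760852484958 F [ 0.01 -0.41 -1.54] M [ 0.26  0.01 -0.03]
world d [-0.0005 -0.0007 -0.0198] shift units [ 0.99   0.036 -0.028] turn units [-0.001 -0.002  0.033]
R [[0.003, -0.978, -0.21], [0.0, -0.21, 0.978], [-1.0, -0.003, -0.0]]
```

View pics/s5.png

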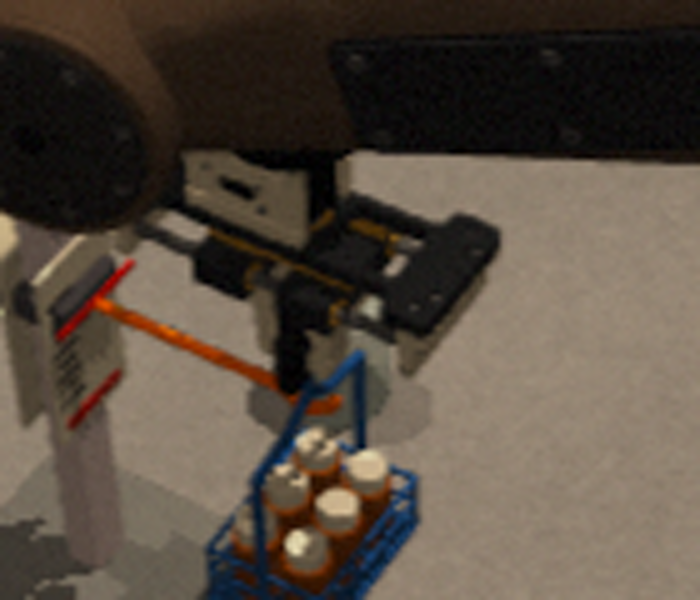

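The spring has started taking load: Fz went from about -2.75 to -1.5 N. Mx has risen as well, which suggests the bar sits on one flank of the V and should move a little to +y. I'll nudge it and measure.

Request:
arm_command --plan '[{"dx": 0, "dy": 0, "dz": 0.06, "wx": 0, "wy": 0, "wz": 0.03}, {"dx": 0, "dy": 0, "dz": 0.06, "wx": 0, "wy": 0, "wz": 0}, {"dx": 0, "dy": 0, "dz": 0, "wx": 0, "wy": 0, "wz": 0}]'

```text
time_s: 15.05
tcp_pos: [0.571, 0.0603, 0.2992]
eef_rot: [-157.0, 89.9, -54.9]
contact_force: [0.7, 0.4, -2.1]
gripper_width: 0.0119
```

```bash
cat > w.py <<'E'
from h import *
def wr(n=10):
    f=[]
    for k in range(n):
        im,d=r.capture('side'); s=r.get_state();f.append(np.r_[s['contact_force'],s['moment']])
    print(np.mean(f,0).round(3),"se",(np.std(f,0)/n**.5).round(3)); return im,d
E
python3 -c "
from w import *
wr(); delta([.5707,.0577,.279],12.1)"
```

```text
[ 0.724 -0.177 -1.64  -0.125 -0.22   0.006] se [0.08  0.118 0.131 0.009 0.013 0.008]
t 15.55 p [0.5709 0.0603 0.2991] yaw_y -167.92 xaxis [ 7.e-04 -8.e-04 -1.e+00] w 0.011954299239689216 F [ 0.78  0.18 -1.84] M [-0.11 -0.2   0.03]
world d [-0.0002 -0.0026 -0.0201] shift units [ 1.005  0.04  -0.125] turn units [-0.004 -0.012  0.007]
R [[0.001, -0.978, -0.209], [-0.001, -0.209, 0.978], [-1.0, -0.001, -0.001]]
```

Request:
arm_command --plan '[{"dx": 0.08, "dy": -0.02, "dz": -0.03, "wx": 0, "wy": 0, "wz": 0.0}, {"dx": 0.08, "dy": 0, "dz": 0, "wx": 0, "wy": 0, "wz": 0}, {"dx": 0.08, "dy": 0, "dz": 0, "wx": 0, "wy": 0, "wz": 0}, {"dx": 0.08, "dy": 0, "dz": 0, "wx": 0, "wy": 0, "wz": 0}, {"dx": 0.08, "dy": 0, "dz": 0, "wx": 0, "wy": 0, "wz": 0}, {"dx": 0.08, "dy": 0, "dz": 0, "wx": 0, "wy": 0, "wz": 0}, {"dx": 0.05, "dy": 0, "dz": 0, "wx": 0, "wy": 0, "wz": 0}, {"dx": 0, "dy": 0, "dz": 0, "wx": 0, "wy": 0, "wz": 0}]'

```text
time_s: 16.22
tcp_pos: [0.5716, 0.0597, 0.2875]
eef_rot: [-142.8, 89.9, -40.7]
contact_force: [0.5, -0.8, -1.4]
gripper_width: 0.0117
```

```bash
python3 -c "
from w import *
wr(); delta([.571,.0596,.279],12.1)"
```

```text
[ 0.468 -0.206 -0.799 -0.105 -0.091  0.013] se [0.19  0.138 0.172 0.01  0.011 0.008]
t 16.72 p [0.5716 0.0597 0.2878] yaw_y -167.92 xaxis [ 1.2e-03 -7.0e-04 -1.0e+00] w 0.011919579210129176 F [ 1.04 -0.08 -0.65] M [-0.09 -0.14  0.02]
world d [-0.0006 -0.0001 -0.0088] shift units [ 0.439  0.032 -0.   ] turn units [-0.004 -0.012  0.013]
R [[0.001, -0.978, -0.209], [-0.001, -0.209, 0.978], [-1.0, -0.001, -0.001]]
```

Request:
arm_command --plan '[{"dx": 0.08, "dy": -0.03, "dz": -0.03, "wx": 0, "wy": 0, "wz": 0.0}, {"dx": 0.08, "dy": 0, "dz": 0, "wx": 0, "wy": 0, "wz": 0}, {"dx": 0.08, "dy": 0, "dz": 0, "wx": 0, "wy": 0, "wz": 0}, {"dx": 0.08, "dy": 0, "dz": 0, "wx": 0, "wy": 0, "wz": 0}, {"dx": 0.08, "dy": 0, "dz": 0, "wx": 0, "wy": 0, "wz": 0}, {"dx": 0.06, "dy": 0, "dz": 0, "wx": 0, "wy": 0, "wz": 0}, {"dx": 0, "dy": 0, "dz": 0, "wx": 0, "wy": 0, "wz": 0}]'

```text
time_s: 17.3
tcp_pos: [0.5721, 0.0595, 0.2775]
eef_rot: [-115.8, 90.0, -13.7]
contact_force: [0.5, 0.1, 0.2]
gripper_width: 0.0119
```

```bash
python3 -c "
from w import *
im,d=wr(24); delta([.571,.0596,.2765],12.1)
cv2.imwrite('pics/s6.png',cv2.resize(im[120:240,200:340],None,fx=5,fy=5,interpolation=cv2.INTER_CUBIC)[...,::-1])"
```

```text
[ 0.018  0.29  -0.159  0.065  0.159 -0.002] se [0.112 0.086 0.107 0.006 0.008 0.005]
t 18.5 p [0.5722 0.0595 0.2778] yaw_y -167.92 xaxis [ 1.e-03 -2.e-04 -1.e+00] w 0.011864466931655687 F [ 0.31  0.89 -0.76] M [ 0.09  0.12 -0.  ]
world d [-0.0012  0.0001 -0.0013] shift units [0.064 0.056 0.019] turn units [-0.004 -0.005  0.011]
R [[0.001, -0.978, -0.209], [-0.0, -0.209, 0.978], [-1.0, -0.001, -0.0]]
```

View pics/s6.png

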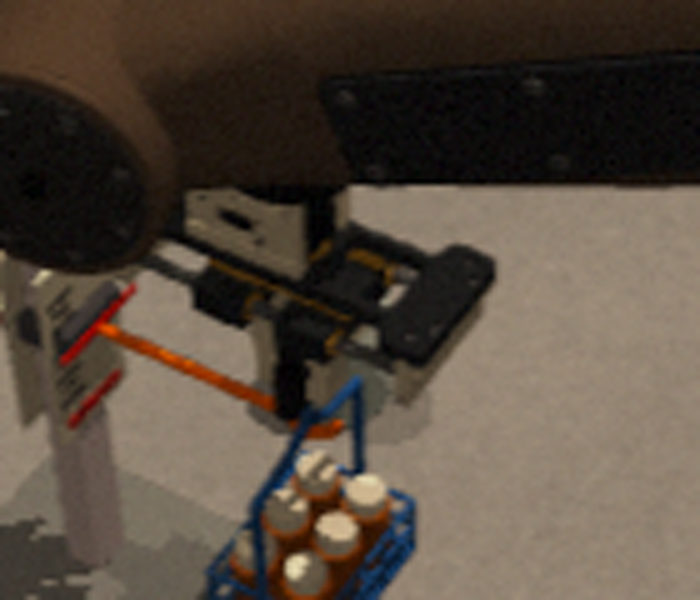

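Now Fz is about -0.16 ± 0.1 N and the moments are back at their free-hanging values, so the handle is well seated. I'll go another 2 mm.

Request:
arm_command --plan '[{"dx": 0.05, "dy": 0, "dz": 0, "wx": 0, "wy": 0, "wz": 0.0}, {"dx": 0.06, "dy": 0, "dz": 0, "wx": 0, "wy": 0, "wz": 0}, {"dx": 0, "dy": 0, "dz": 0, "wx": 0, "wy": 0, "wz": 0}]'

```text
time_s: 18.75
tcp_pos: [0.5722, 0.0595, 0.2754]
eef_rot: [-109.1, 89.9, -7.0]
contact_force: [-0.8, 0.0, -0.2]
gripper_width: 0.0119
```

```bash
python3 -c "
from w import *
im,d=wr(40); delta([.571,.0596,.2755],12.1)"
```

```text
[-0.226  0.085  0.243  0.073  0.206  0.005] se [0.077 0.066 0.079 0.004 0.005 0.005]
t 20.75 p [0.5722 0.0595 0.2757] yaw_y -167.91 xaxis [ 1.1e-03 -1.0e-04 -1.0e+00] w 0.011879774572156058 F [0.12 0.29 0.62] M [0.09 0.23 0.02]
world d [-0.0012  0.0001 -0.0002] shift units [0.009 0.056 0.019] turn units [-0.003 -0.005  0.013]
R [[0.001, -0.978, -0.209], [-0.0, -0.209, 0.978], [-1.0, -0.001, -0.0]]
```

Fz is now about +0.1 to +0.2 N, the same as the sensor's zero offset, so the spring carries all the weight. I'll ease the grip, then open by small steps.

Request:
arm_command --plan '[{"dx": 0, "dy": 0, "dz": 0, "wx": 0, "wy": 0, "wz": 0}, {"dx": 0, "dy": 0, "dz": 0, "wx": 0, "wy": 0, "wz": 0}, {"dx": 0, "dy": 0, "dz": 0, "wx": 0, "wy": 0, "wz": 0}]' --force 10

```text
time_s: 21.0
tcp_pos: [0.5721, 0.0595, 0.2757]
eef_rot: [-109.1, 89.9, -7.0]
contact_force: [-0.3, 0.5, -0.9]
gripper_width: 0.0123
```

Request:
arm_command --plan '[{"dx": 0, "dy": 0, "dz": 0, "wx": 0, "wy": 0, "wz": 0}, {"dx": 0, "dy": 0, "dz": 0, "wx": 0, "wy": 0, "wz": 0}, {"dx": 0, "dy": 0, "dz": 0, "wx": 0, "wy": 0, "wz": 0}, {"dx": 0, "dy": 0, "dz": 0, "wx": 0, "wy": 0, "wz": 0}, {"dx": 0, "dy": 0, "dz": 0, "wx": 0, "wy": 0, "wz": 0}]' --force 3

```text
time_s: 21.42
tcp_pos: [0.5721, 0.0595, 0.2757]
eef_rot: [-109.0, 89.9, -6.9]
contact_force: [-0.7, 0.6, 0.8]
gripper_width: 0.0118
```

```bash
python3 -c "
from w import *
im,d=wr(16); delta([.571,.0596,.2755],12.1)"
```

```text
[-0.13   0.154  0.116  0.091  0.235  0.003] se [0.109 0.122 0.107 0.005 0.005 0.007]
t 22.22 p [0.5721 0.0594 0.2756] yaw_y -167.92 xaxis [ 1.e-03 -1.e-04 -1.e+00] w 0.011883747417174857 F [ 0.35 -0.22  0.21] M [0.12 0.2  0.01]
world d [-0.0011  0.0002 -0.0001] shift units [0.007 0.053 0.019] turn units [-0.004 -0.004  0.012]
R [[0.001, -0.978, -0.209], [-0.0, -0.209, 0.978], [-1.0, -0.001, -0.0]]
```

Request:
arm_command --plan '[{"dx": 0, "dy": 0.012, "dz": -0.006, "wx": 0, "wy": 0, "wz": 0}, {"dx": 0, "dy": 0, "dz": 0, "wx": 0, "wy": 0, "wz": 0}, {"dx": 0, "dy": 0, "dz": 0, "wx": 0, "wy": 0, "wz": 0}]'

```text
time_s: 22.47
tcp_pos: [0.5721, 0.0594, 0.2757]
eef_rot: [-97.6, 89.9, 4.5]
contact_force: [0.0, -0.2, -0.1]
gripper_width: 0.0119
```

```bash
python3 -c "
from w import *
im,d=wr(10); delta([.571,.0596,.2755],12.1)"
```

```text
[-0.169  0.49   0.102  0.132  0.174  0.013] se [0.086 0.184 0.152 0.006 0.007 0.008]
t 22.97 p [0.5721 0.0594 0.2757] yaw_y -167.91 xaxis [ 1.5e-03  1.0e-04 -1.0e+00] w 0.011621083163638418 F [-0.09  1.39  0.07] M [0.16 0.18 0.03]
world d [-0.0011  0.0002 -0.0002] shift units [0.012 0.053 0.021] turn units [-0.003 -0.003  0.019]
R [[0.002, -0.978, -0.209], [0.0, -0.209, 0.978], [-1.0, -0.002, -0.0]]
```

Request:
arm_command --plan '[{"dx": 0, "dy": 0.006, "dz": 0.015, "wx": 0, "wy": 0, "wz": 0}, {"dx": 0, "dy": 0, "dz": 0, "wx": 0, "wy": 0, "wz": 0}, {"dx": 0, "dy": 0, "dz": 0, "wx": 0, "wy": 0, "wz": 0}]'

```text
time_s: 23.22
tcp_pos: [0.5721, 0.0595, 0.2758]
eef_rot: [-110.3, 89.9, -8.2]
contact_force: [0.0, 0.3, -0.0]
gripper_width: 0.0121
```

```bash
python3 -c "
from w import *
im,d=wr(8); delta([.571,.0596,.2755],12.1)"
```

```text
[-0.194 -0.041  0.089 -0.032  0.103  0.003] se [0.194 0.259 0.113 0.011 0.009 0.012]
t 23.62 p [0.5721 0.0595 0.2758] yaw_y -167.91 xaxis [ 1.8e-03 -2.0e-04 -1.0e+00] w 0.011855114741095909 F [-0.23  0.16 -0.25] M [-0.01  0.13  0.  ]
world d [-0.0011  0.0001 -0.0003] shift units [0.016 0.051 0.014] turn units [-0.003 -0.007  0.021]
R [[0.002, -0.978, -0.209], [-0.0, -0.209, 0.978], [-1.0, -0.002, -0.001]]
```

Mx and My are at their baseline values. I'll open the fingers in small steps.

Request:
arm_command --plan '[{"dx": 0, "dy": 0, "dz": 0, "wx": 0, "wy": 0, "wz": 0}, {"dx": 0, "dy": 0, "dz": 0, "wx": 0, "wy": 0, "wz": 0}]' --fingers 0.72

```text
time_s: 23.78
tcp_pos: [0.572, 0.0595, 0.2758]
eef_rot: [-110.4, 89.9, -8.3]
contact_force: [-0.5, -0.3, -0.7]
gripper_width: 0.0118
```

Request:
arm_command --plan '[{"dx": 0, "dy": 0, "dz": 0, "wx": 0, "wy": 0, "wz": 0}, {"dx": 0, "dy": 0, "dz": 0, "wx": 0, "wy": 0, "wz": 0}]' --fingers 0.7

```text
time_s: 23.95
tcp_pos: [0.572, 0.0595, 0.2757]
eef_rot: [-108.4, 89.9, -6.3]
contact_force: [0.7, 0.6, 0.2]
gripper_width: 0.0133
```

Request:
arm_command --plan '[{"dx": 0, "dy": 0, "dz": 0, "wx": 0, "wy": 0, "wz": 0}, {"dx": 0, "dy": 0, "dz": 0, "wx": 0, "wy": 0, "wz": 0}, {"dx": 0, "dy": 0, "dz": 0, "wx": 0, "wy": 0, "wz": 0}]' --fingers 0.65

```text
time_s: 24.2
tcp_pos: [0.572, 0.0596, 0.2757]
eef_rot: [-107.0, 89.9, -4.9]
contact_force: [-0.3, -0.3, -0.5]
gripper_width: 0.0151
```

```bash
python3 -c "
from w import *
im,d=wr(8); delta([.571,.0596,.2755],12.1)
cv2.imwrite('pics/s7.png',cv2.resize(im[120:240,200:340],None,fx=5,fy=5,interpolation=cv2.INTER_CUBIC)[...,::-1])"
```

```text
[-0.055  0.085  0.021  0.011  0.109 -0.001] se [0.139 0.192 0.174 0.009 0.011 0.009]
t 24.6 p [0.572  0.0596 0.2757] yaw_y -167.92 xaxis [ 1.5e-03 -1.0e-04 -1.0e+00] w 0.015485162818846208 F [0.69 0.29 0.43] M [ 0.01  0.12 -0.02]
world d [-0.001   0.     -0.0002] shift units [0.01  0.047 0.012] turn units [-0.004 -0.006  0.019]
R [[0.002, -0.978, -0.209], [-0.0, -0.209, 0.978], [-1.0, -0.001, -0.0]]
```

View pics/s7.png

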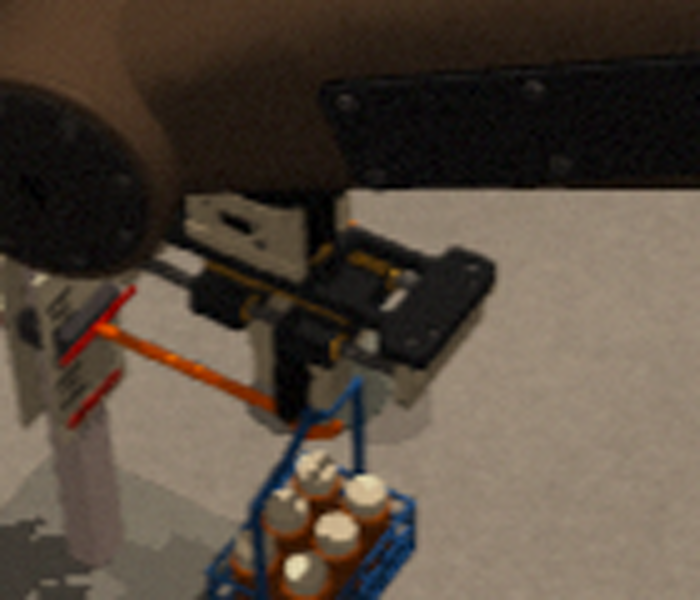

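The pointer has not moved visibly: the arm root is still at (100,325) in the crop and the carrier hasn't shifted. I'll open wider, then go straight up.

Request:
arm_command --plan '[{"dx": 0, "dy": 0, "dz": 0, "wx": 0, "wy": 0, "wz": 0}, {"dx": 0, "dy": 0, "dz": 0, "wx": 0, "wy": 0, "wz": 0}, {"dx": 0, "dy": 0, "dz": 0, "wx": 0, "wy": 0, "wz": 0}, {"dx": 0, "dy": 0, "dz": 0, "wx": 0, "wy": 0, "wz": 0}, {"dx": 0, "dy": 0, "dz": 0, "wx": 0, "wy": 0, "wz": 0}, {"dx": 0, "dy": 0, "dz": 0, "wx": 0, "wy": 0, "wz": 0}, {"dx": 0, "dy": 0, "dz": 0, "wx": 0, "wy": 0, "wz": 0}, {"dx": 0, "dy": 0, "dz": 0, "wx": 0, "wy": 0, "wz": 0}]' --fingers -0.3

```text
time_s: 25.27
tcp_pos: [0.572, 0.0595, 0.2757]
eef_rot: [-106.8, 89.9, -4.7]
contact_force: [0.6, 0.5, 0.5]
gripper_width: 0.0561
```

Request:
arm_command --plan '[{"dx": -0.1, "dy": 0, "dz": 0, "wx": 0, "wy": 0, "wz": 0}, {"dx": -0.2, "dy": 0, "dz": 0, "wx": 0, "wy": 0, "wz": 0}, {"dx": -0.3, "dy": 0, "dz": 0, "wx": 0, "wy": 0, "wz": 0}, {"dx": -0.4, "dy": 0, "dz": 0, "wx": 0, "wy": 0, "wz": 0}, {"dx": -0.4, "dy": 0, "dz": 0, "wx": 0, "wy": 0, "wz": 0}, {"dx": -0.4, "dy": 0, "dz": 0, "wx": 0, "wy": 0, "wz": 0}, {"dx": -0.4, "dy": 0, "dz": 0, "wx": 0, "wy": 0, "wz": 0}, {"dx": -0.4, "dy": 0, "dz": 0, "wx": 0, "wy": 0, "wz": 0}, {"dx": -0.4, "dy": 0, "dz": 0, "wx": 0, "wy": 0, "wz": 0}, {"dx": -0.4, "dy": 0, "dz": 0, "wx": 0, "wy": 0, "wz": 0}, {"dx": -0.4, "dy": 0, "dz": 0, "wx": 0, "wy": 0, "wz": 0}, {"dx": -0.4, "dy": 0, "dz": 0, "wx": 0, "wy": 0, "wz": 0}, {"dx": -0.4, "dy": 0, "dz": 0, "wx": 0, "wy": 0, "wz": 0}, {"dx": -0.3, "dy": 0, "dz": 0, "wx": 0, "wy": 0, "wz": 0}, {"dx": -0.1, "dy": 0, "dz": 0, "wx": 0, "wy": 0, "wz": 0}, {"dx": 0, "dy": 0, "dz": 0, "wx": 0, "wy": 0, "wz": 0}, {"dx": 0, "dy": 0, "dz": 0, "wx": 0, "wy": 0, "wz": 0}]'

```text
time_s: 26.68
tcp_pos: [0.5722, 0.0595, 0.3891]
eef_rot: [-91.9, 89.7, 10.2]
contact_force: [0.2, 0.0, 0.3]
gripper_width: 0.057
```

```bash
python3 -c "
from w import *
im,d=wr(4); delta([.45,.0,.4],12.1)
cv2.imwrite('pics/s8.png',cv2.resize(im[120:240,200:340],None,fx=5,fy=5,interpolation=cv2.INTER_CUBIC)[...,::-1])"
```

```text
[ 0.307  0.12  -0.202  0.043  0.122 -0.027] se [0.167 0.36  0.146 0.015 0.01  0.007]
t 26.88 p [0.5721 0.0595 0.3886] yaw_y -167.91 xaxis [ 4.3e-03  5.0e-04 -1.0e+00] w 0.05711679182189664 F [ 0.5  -0.2  -0.59] M [ 0.02  0.11 -0.04]
world d [-0.1221 -0.0595  0.0114] shift units [-0.597  6.588 -1.63 ] turn units [-0.003 -0.005  0.054]
R [[0.004, -0.978, -0.209], [0.001, -0.209, 0.978], [-1.0, -0.004, -0.0]]
```

View pics/s8.png

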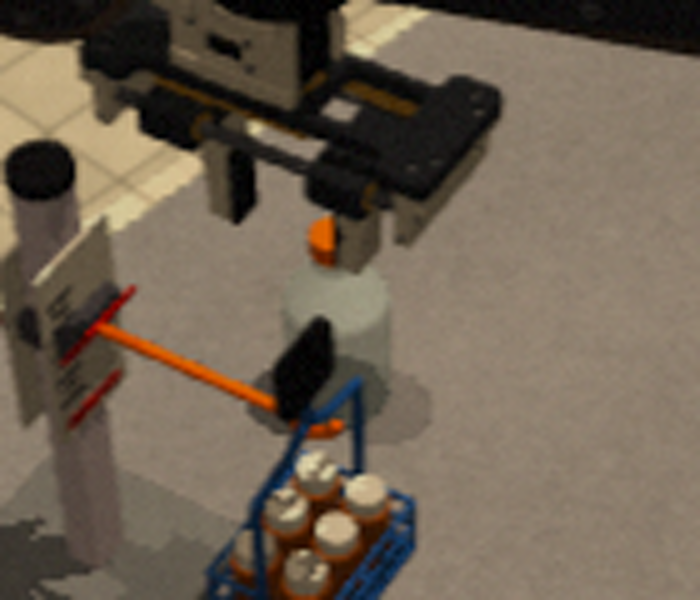

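The carrier hangs in the hook's dip, with the gripper well above it. I'll back off further and check that it is still.

Request:
arm_command --plan '[{"dx": -0.2, "dy": 0.2, "dz": 0, "wx": 0, "wy": 0, "wz": 0}, {"dx": -0.3, "dy": 0.5, "dz": 0, "wx": 0, "wy": 0, "wz": 0}, {"dx": -0.2, "dy": 0.6, "dz": 0, "wx": 0, "wy": 0, "wz": 0}, {"dx": 0, "dy": 0.7, "dz": 0, "wx": 0, "wy": 0, "wz": 0}, {"dx": 0, "dy": 0.7, "dz": 0, "wx": 0, "wy": 0, "wz": 0}, {"dx": 0, "dy": 0.7, "dz": 0, "wx": 0, "wy": 0, "wz": 0}, {"dx": 0, "dy": 0.7, "dz": 0, "wx": 0, "wy": 0, "wz": 0}, {"dx": 0, "dy": 0.5, "dz": 0, "wx": 0, "wy": 0, "wz": 0}, {"dx": 0, "dy": 0.2, "dz": 0, "wx": 0, "wy": 0, "wz": 0}, {"dx": 0, "dy": 0, "dz": 0, "wx": 0, "wy": 0, "wz": 0}, {"dx": 0, "dy": 0, "dz": 0, "wx": 0, "wy": 0, "wz": 0}, {"dx": 0, "dy": 0, "dz": 0, "wx": 0, "wy": 0, "wz": 0}]'

```text
time_s: 27.88
tcp_pos: [0.4669, 0.0361, 0.4069]
eef_rot: [-84.7, 89.5, 17.4]
contact_force: [-0.4, -0.5, 0.1]
gripper_width: 0.057
```

```bash
python3 -c "
from w import *
fr=[]
for k in range(12):
    im,d=r.capture('side'); fr.append(im[180:260,190:330].astype(np.float32))
g=[cv2.cvtColor(f,cv2.COLOR_RGB2GRAY) for f in fr]
c=[f[20:60,45:95] for f in g]
print([np.round(cv2.phaseCorrelate(c[0],x)[0],2).tolist() for x in c[1:]])
P=cloud('side',d); R_,G,B=[im[...,i].astype(int) for i in range(3)]
m=(R_>140)&(R_>1.6*G)&(G>1.1*B)&(P[...,2]>.2)&(P[...,2]<.3)&(abs(P[...,0]-.64)<.05)&(abs(P[...,1]-.07)<.04)
print('arm z',np.median(P[m][:,2]),m.sum())
for q in('carrier_eye','hook_seat','carrier_grip'): print(q,[(o['score'],o['centre']) for o in r.spot_point('side',q)])
X=np.array([.5716,.059,.267]); print([proj('side',X-[0,0,z]).round(1) for z in(.028,.031,.034)])
delta([.45,.0,.4],12.1)
im2,_=r.capture('top')
o=np.zeros((420,560,3),np.uint8); cv2.imwrite('pics/s9.png',im[...,::-1]);cv2.imwrite('pics/t9.png',im2[...,::-1])"
```

```text
[[0.01, -0.04], [0.03, 0.01], [0.03, -0.01], [0.0, 0.01], [0.01, 0.06], [0.04, 0.02], [0.07, -0.01], [0.04, 0.01], [0.05, -0.05], [0.04, 0.02], [0.06, 0.03]]
arm z 0.23942726529233754 68
carrier_eye [(0.7, [262.5, 204.2])]
hook_seat [(0.58, [258.1, 206.0])]
carrier_grip [(0.61, [260.7, 193.0])]
[array([260.4, 203.4]), array([260.4, 204.1]), array([260.4, 204.8])]
t 28.63 p [0.4668 0.0361 0.4066] yaw_y -167.9 xaxis [ 0.0077  0.0024 -1.    ] w 0.05709520713851144 F [ 0.4  -0.99  0.55] M [-0.01  0.12 -0.03]
world d [-0.0168 -0.0361 -0.0066] shift units [ 0.32   1.201 -1.587] turn units [-0.     0.009  0.1  ]
R [[0.008, -0.978, -0.21], [0.002, -0.21, 0.978], [-1.0, -0.008, 0.001]]
```

View pics/s9.png

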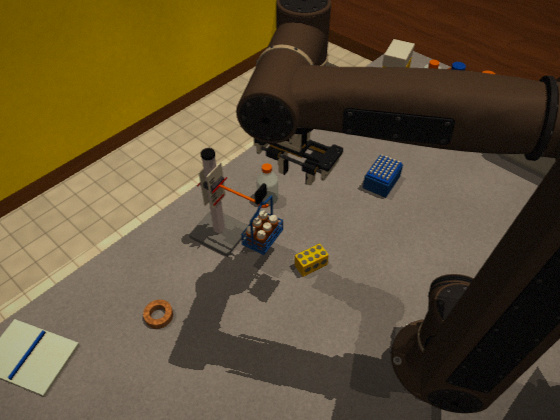

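View pics/t9.png

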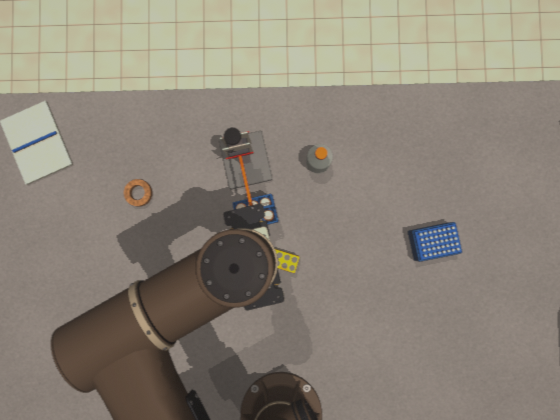

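The carrier hangs at about (262,230) in the side view and moves less than 0.1 px between frames. The hook arm is about 31 mm down. The bottle, block, cork ring and tip box are where they started, so I'm handing in.

```bash
python3 -c "
from h import *
print(r.close_job())"
```

```text
the job is handed in; nothing more can be done
None
```

The carrier is hanging still in the dip of the hook arm, the robot is clear of it, and I handed the job in at about 28.7 s of the 54 s allowed.

- **Lift and hang:** I gripped the carrier by its black plate and lifted it upright. It weighs about 2.7 N. The handle's peak went over the hook tip and down into the dip at about 2 cm/s.
- **Release:** I let go only when the wrist force was back within its zero offset, about +0.1 N. That offset is uncertain by about 0.1 N, which is about 1 mm of pointer travel. I eased the grip from 30 to 10 to 3 N before opening the fingers in small steps.
- **Pointer:** It showed no visible movement on release, but I only compared pictures before and after, so a bounce under about 1 mm would not have shown. It rests about 31 mm down, far from the red zone at 94 mm.
- **Final checks:** The carrier moved less than 0.1 px over 12 frames. The network's eye and hook-seat points agreed with the expected pixel to about 2 px. The bottle, yellow block, cork ring and tip box look unmoved by eye. The gripper partly hid the yellow block in the last top view, but the side view shows it in place.
- **Mid-lowering correction:** While lowering, the handle first sat about 1 mm off to one side in y. I centred it before release, so there was a little sideways load on the hook arm during lowering. The sideways moments were back to free-hanging values before I let go.

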